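# Set out the bench for finishing a ring

## Robot

A 6-joint arm with a two-finger parallel gripper is mounted at the origin on a cart in front of the work surface, level with it; the furniture and walls round the work are solid. World frame = base frame: x ahead of the robot, y to its left, z up, the work surface at z = 0. Lengths are in mm, angles in rad, forces in N, time in s.
With the tool pointing down it reaches from about 275 to 750 mm from the base axis. Payload 10.2 kg.
Tool frame: the origin (TCP) lies midway between the tips of the shut fingers; the grasp point (between the pads) lies 19 mm behind it; z points along the fingers, y is the line along which they close (so a half turn about z gives the same grasp; the last joint's range is limited). The gripper opens to 88 mm and grips with 3 to 60 N. Pads are 18 mm wide; open, the fingers measure 123 mm over their backs; the gripper's body (75 mm by 187 mm) begins 45 mm behind the grasp point.
Start: joints at [1.021, 0.313, 1.498, -0, 1.331, -0.223], TCP at [168.545, 497.216, 238.72] pointing down, gripper open.
Joint ranges: [-2.94, 2.94], [-0.97, 2.17], [0.19, 2.56], [-1.23, 4.37], [0.02, 3.11], [-2.88, 2.88]. Speed limits (rad/s): [2.39, 2.39, 3.01, 3.14, 3.14, 3.14].

## Interface

Orientations are given as a rotation vector (axis times angle).
In Python, from rig import get_obs, read_camera, camera_info, hand_in gives the robot as it stands.
- The arm moves only by the tool play_rows, never from a script. Its argument "motion" is a list of rows, each a list of 5 numbers: the shift along the tool's x, y, z in m, then the turn about the tool's z in degrees, then the opening in per cent of the stroke, from 0 (shut) to 100 (fully open). In form: [[x, y, z, twist, gripper], ...]. A call has 1 to 5 rows; each row shifts and turns the commanded pose from where the row before left it, along the tool's axes as they then stand; what a row does not reach is not made up. A row lasts 1/8 s, in which the tool goes at most 62.5 mm and 10.7 degrees, less where a joint would pass 70% of its speed; a pose out of reach is approached as far as the arm can. A call is refused whole if a number of a shift passes 0.0625 or a number of a turn 10.7, either way. A call with a gripper value outside its range is refused whole. The fingers move at their own pace and stop on an object; "squeeze" is the grip in N (left out, the last holds). Time passes only in rows, so rows that do not move let the fingers close. It gives the time, the measured TCP pose, the force, the opening and the grip force at its end, in the units of the state.
- get_obs(): the state, without advancing time (a new reading comes with each control period).
- read_camera(name): name is "side" or "top"; returns the picture (384x512x3 uint8, red, green, blue); there is no depth.
- camera_info(name): a dict with "vfov" (degrees; the focal length in pixels is half the picture's height over the tangent of half this angle, whatever the lens; pixels are square), "cx", "cy" (the principal point, pixels), "distortion" ([k1, k2, p1, p2, k3] as OpenCV has them; the pictures are not rectified), "origin" and "rotation" of the camera in the world. Camera axes: x right, y up, looking along -z (the intrinsics and any distortion apply to the point x, -y, -z); pixel columns grow to the right and rows downward; lengths in mm; the calibration is good to about 2 mm. A picture is of the moment at which its call begins. camera_info takes no time and is no camera call.
- hand_in(): hands the job in; it is judged then, once.
The state is a dict: "t": time; "joint_positions": joint angles; "qd": joint speeds; "joint_efforts": joint torques, N m; "tool_pos": TCP position; "tcp_rot": TCP orientation; "contact_force": force on the tool from outside, world axes, zero at the start; "ft_torque": the same for the moment, N m; "gripper_width": finger opening in mm; "gripper_force": force on a finger pad.
Only numpy, scipy, OpenCV 4.12 (cv2) and the standard library are available. Lean on these libraries where they do the work, as an engineer would, in place of code of your own. Each camera call takes 0.05 s, during which the arm holds its last target. There are 200 camera calls.

## Task

Set out the bench for finishing a ring: lay the wooden ring clamp across the middle of the pale soldering board, parallel to the board's short sides; on the board's lengthwise centre line stand the amber bottle upright next to it on the side towards the firebrick and lay the brass brush parallel to it on the other side, each with its centre 85 mm from the clamp's centre. Put the charcoal lump on the middle of the firebrick's top. Never tip the bottle over, and leave the red pliers where they lie.

Things in the scene. Friction and masses are not known exactly. Their poses are not given: they have to be found in the camera images.
- board: pale grey scorched soldering board lying flat, fixed to the bench, 182 mm (own x, short) by 252 mm (own y, long), 23 mm thick; origin at the centre of its underside, so its top is 23 mm above the origin. Its long side runs roughly left-right; it lies to the left or the right of the middle of the bench, straight in reach (other boards at the far ends of the bench do not count)
- board_top (a point): centre of the board's top face, 23 mm above the bench; same axes as the board
- firebrick_top (a point): centre of the flat top of the cream firebrick block, fixed to the bench, 111 x 113 mm and 64 mm high, on the other half of the bench from the board, level with it (firebricks further back do not count)
- clamp_mid (a point): centre (half-way up) of the wooden ring clamp: 139 mm long along its own x, 34 mm wide (y) at the middle band and 30 mm elsewhere, 22 mm high; light brown wood, lying flat. Either way round is fine
- brush_mid (a point): centre of the wooden bar (half-way up its 10 mm height) of the brass brush: brown wooden handle with short brass bristles that point up at one end, 26 mm high over the bristles, 180 mm long along its own x, 22 mm wide (y), lying flat on its wooden back. Either way round is fine
- bottle_mid (a point): centre (half-way up) of the small amber bottle with a black cap, 42 mm in diameter, 76 mm high, standing upright (own z up) near the front of the bench (not the amber bottles at the back or on the shelf). Standing on the board it is taller than the things next to it and gets in the way of a gripper's body
- charcoal_mid (a point): centre (half-way up) of the black charcoal lump, a rough block 51 mm (own x) by 59 mm (own y) by 35 mm high, uneven sides, flat underside; any heading is fine
- red_pliers: bystander: pliers with red handles 165 x 69 x 15 mm lying flat, origin at the centre of the underside; leave alone
There are look-alikes about, which are no part of the job. Leave any green or turquoise look-alike of the part that bears bottle_mid alone.

How it is judged (in metres and radians):
At the end, for the whole second after the job is handed in: Clamp within 15 mm of the board centre; bottle upright on the firebrick side and brush on the other, 70 to 100 mm from the clamp, within 15 mm of the centre line; clamp and brush within 0.2 rad of the short sides; charcoal within 15 mm of the middle of the firebrick top; all flat and at rest (horizontal distance between clamp_mid and board_top below 0.015 m and z of clamp_mid in the frame of board between 0.026 and 0.042 m and angle between the x axis of each of clamp_mid, brush_mid and the x axis of board, either way round below 0.2 rad and angle between clamp_mid's own z axis and vertical below 0.15 rad and horizontal distance between brush_mid and clamp_mid between 0.07 and 0.1 m and x of brush_mid in the frame of board between -0.015 and 0.015 m and z of brush_mid in the frame of board between 0.02 and 0.036 m and angle between each of brush_mid, charcoal_mid's own z axis and vertical below 0.2 rad and horizontal distance between bottle_mid and clamp_mid between 0.07 and 0.1 m and x of bottle_mid in the frame of board between -0.015 and 0.015 m and z of bottle_mid in the frame of board between 0.053 and 0.069 m and angle between bottle_mid's own z axis and vertical below 0.1 rad and horizontal distance between charcoal_mid and firebrick_top below 0.015 m and z of charcoal_mid in the frame of firebrick_top between 0.01 and 0.026 m and ((y of each of firebrick_top, bottle_mid in the frame of board above 0.04 m and y of brush_mid in the frame of board below -0.04 m) or (y of each of firebrick_top, bottle_mid in the frame of board below -0.04 m and y of brush_mid in the frame of board above 0.04 m)) and linear speed of each of clamp, brush, bottle, charcoal below 0.02 m/s and angular speed of each of clamp, brush, bottle, charcoal below 0.3 rad/s); the robot touches nothing.
It fails at once if the bottle is tipped over (angle between bottle_mid's own z axis and vertical above 0.7 rad).
It fails at once if the red pliers moved by more than 25 mm (distance of red_pliers from where it was at the start of the episode above 0.025 m).
It also fails if it takes over 106 s, if anything falls off the work surface, if the arm or the gripper's body presses on something with over 40 N, if the wrist force passes 120 N, or if a joint passes its speed limit or range.

## Working session

There is one attempt and no reset: what is moved stays moved. The work goes in short steps, Python scripts to look and compute and a tool call to move; the robot and the scene stay as the last step left them, time stands still between calls to the robot, and variables do not carry over. Pictures are saved under pics/ and viewed, at most 14 in all, crops included, and the job is handed in when it is done.

Besides the shell and the picture viewer there is one more tool, called after ">>>" by a JSON object that holds its "op" and its "data". play_rows: Moves the arm, as the interface text tells. Its arguments: {"type":"object","properties":{"motion":{"type":"array","items":{"type":"array","items":{"type":"number"}}},"squeeze":{"type":"number"}},"required":["motion"]}

```bash
mkdir -p pics; ls
cat > h.py <<'E'
import numpy as np,cv2
from rig import get_obs, read_camera, camera_info
def K(c):
    f=192/np.tan(np.radians(c['vfov'])/2)
    return np.array([[f,0,c['cx']],[0,f,c['cy']],[0,0,1.]])
def w(name,uv,z):
    c=camera_info(name);p=cv2.undistortPoints(np.array(uv,float).reshape(-1,1,2),K(c),np.array(c['distortion'],float)).reshape(-1,2)
    d=np.c_[p[:,0],-p[:,1],-np.ones(len(p))]@np.array(c['rotation']).T
    o=np.array(c['origin']);return o+d*((np.broadcast_to(z,len(p))-o[2])/d[:,2])[:,None]
def px(name,P):
    c=camera_info(name);q=(np.array(P,float).reshape(-1,3)-c['origin'])@np.array(c['rotation'])
    q=q*[1,-1,-1]
    return cv2.projectPoints(q,np.zeros(3),np.zeros(3),K(c),np.array(c['distortion'],float))[0].reshape(-1,2)
def snap(name,fn,crop=None,s=1):
    im=read_camera(name);cv2.imwrite('pics/raw_'+fn,im[:,:,::-1])
    if crop: a,b,c,d=crop;im=im[b:d,a:c]
    im=cv2.resize(im,None,fx=s,fy=s,interpolation=cv2.INTER_CUBIC)
    cv2.imwrite('pics/'+fn,im[:,:,::-1])
E
python3 -c "
from h import *
snap('top','t0.png',s=1.56);snap('side','s0.png',s=1.56)
for n in('top','side'):print(camera_info(n))
o=get_obs();print(o['tool_pos'],o['tcp_rot'],o['t'])"
```

```text
pics
{'vfov': 42.339789091705306, 'cx': 258.54530746043827, 'cy': 189.36995292808996, 'distortion': array([0.05154217, 0.        , 0.        , 0.        , 0.        ]), 'origin': array([ 350.59972554,   -5.10254155, 1707.2924497 ]), 'rotation': array([ 0.09676789, -0.10138095, -1.57441046])}
{'vfov': 42.65097135743805, 'cx': 258.8291927571218, 'cy': 189.10520648479937, 'distortion': array([0.04558193, 0.        , 0.        , 0.        , 0.        ]), 'origin': array([  245.74234729, -1302.43578502,   697.79621264]), 'rotation': array([ 1.11137341, -0.14690793, -0.18369935])}
[168.42302623 497.03286672 238.23842938] [-5.10901093e-01 -3.09934944e+00  1.62750407e-03] 0.1
```

```bash
sed -i "s/np.array(c\['rotation'\])/cv2.Rodrigues(np.array(c['rotation'],float))[0]/g" h.py; python3 -c "
from h import *
print(px('top',[[0,0,0],[500,0,0],[500,300,0],get_obs()['tool_pos']]))"
```

```text
[[256.32484369 359.43606408]
 [255.54241523 208.617822  ]
 [168.48138913 209.15656686]
 [ 82.17403507 318.05261771]]
```

View pics/t0.png

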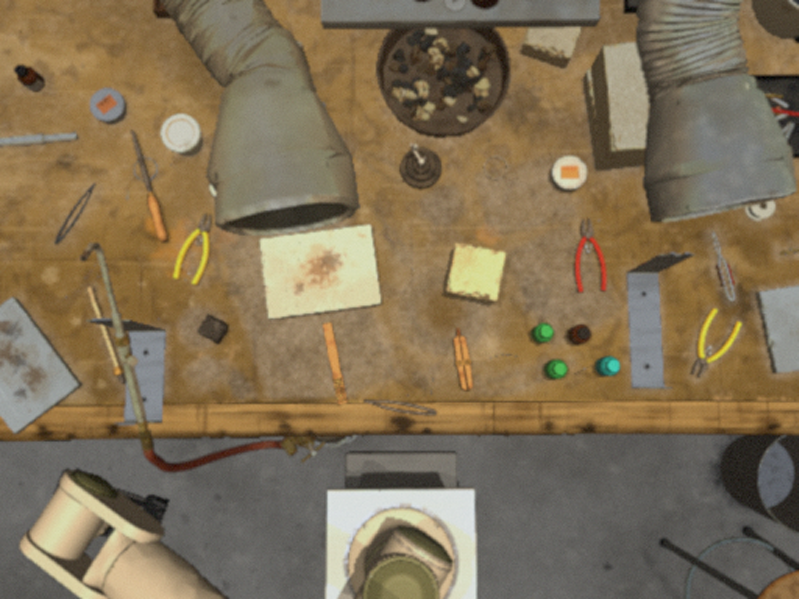

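View pics/s0.png

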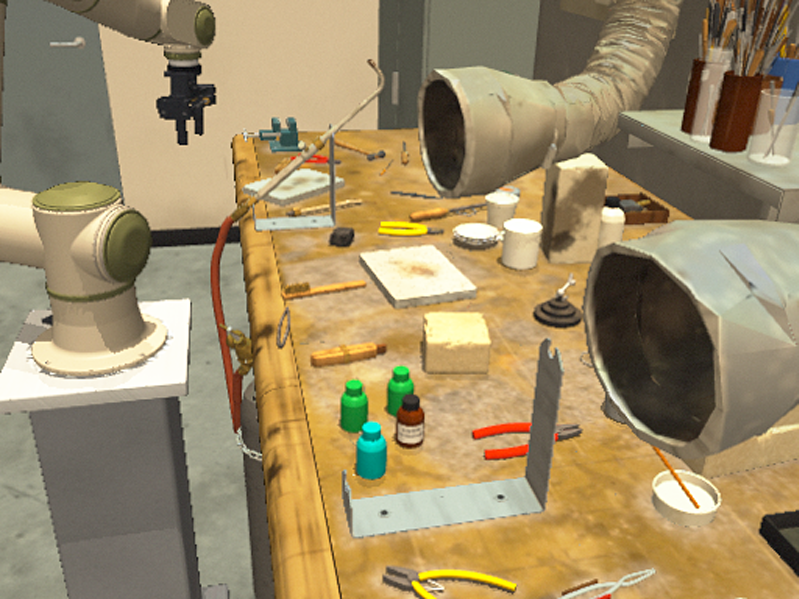

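```bash
python3 -c "
from h import *
im=cv2.imread('pics/raw_t0.png')
a=cv2.resize(im[140:265,120:260],None,fx=5.7,fy=5.7,interpolation=cv2.INTER_CUBIC)[:,:798]
cv2.imwrite('pics/c1.png',cv2.resize(im[140:260,120:260],None,fx=5,fy=5,interpolation=cv2.INTER_CUBIC))
cv2.imwrite('pics/c2.png',cv2.resize(im[140:260,260:415],None,fx=5,fy=5,interpolation=cv2.INTER_CUBIC))
"
```

```text
(no output)
```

View pics/c1.png

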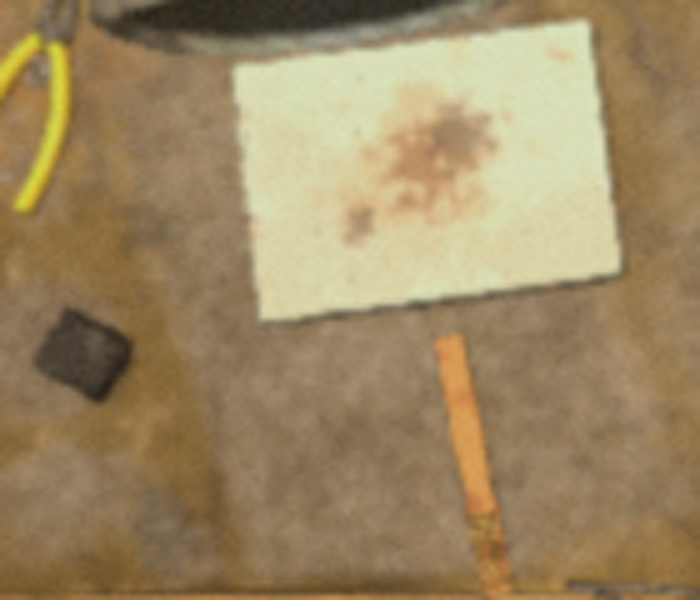

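View pics/c2.png

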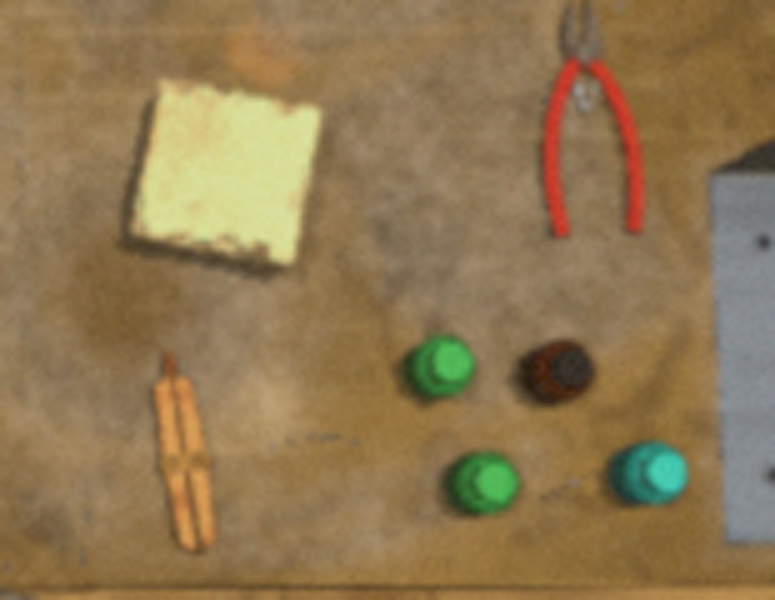

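```bash
cat > m.py <<'E'
from h import *
np.set_printoptions(precision=1,suppress=True)
def c1(*p): return np.array(p)/5.+[120,140]-.4
def c2(*p): return np.array(p)/5.+[260,140]-.4
def box(n,P):
    print(n,P.mean(0),'edges',[np.linalg.norm(P[i]-P[i-1]).round(1) for i in range(len(P))]); 
    r=cv2.minAreaRect(P[:,:2].astype(np.float32)); print('  rect',r)
B=w('top',c1((236,67),(588,20),(621,272),(261,321)),23);box('board',B); print(B)
box('brick',w('top',c2((160,80),(322,108),(293,266),(133,235)),64))
box('char',w('top',c1((70,308),(132,345),(97,402),(36,360)),25))
C=w('top',c2((167,353),(196,550)),[15,20]);print('clamp',C,C.mean(0),np.linalg.norm(C[0]-C[1]),np.arctan2(*(C[0]-C[1])[[1,0]]))
C=w('top',c1((450,336),(500,597)),10);print('brush',C,C.mean(0),np.linalg.norm(C[0]-C[1]),np.arctan2(*(C[0]-C[1])[[1,0]]))
print('bottles amber,g,g,t',w('top',c2((572,366),(453,360),(494,481),(664,473)),76))
P=w('top',c2((560,235),(635,232),(580,0)),5);print('pliers',P)
# side checks
s=1.5625
print('side amber cap',w('side',[(412/s,401/s)],76), 'hood lip')
# triangulate hood lip: top (285,232)/s ; side (445,195)/s
for tp,sp in [((285,230),(447,195)),((218,222),(420,150)),((355,208),(470,190))]:
    a0,a1=w('top',[np.array(tp)/s]*2,[0,800]);b0,b1=w('side',[np.array(sp)/s]*2,[0,400])
    u=a1-a0;v=b1-b0;t=np.linalg.lstsq(np.c_[u,-v],b0-a0,rcond=None)[0];print(a0+u*t[0],b0+v*t[1])
E
python3 m.py
```

```text
board [620.3 173.   23. ] edges [np.float64(177.2), np.float64(244.7), np.float64(177.3), np.float64(247.2)]
  rect ((620.2097778320312, 173.5974578857422), (177.27230834960938, 247.87258911132812), 7.4743123054504395)
[[692.2 304.9  23. ]
 [724.2  62.2  23. ]
 [548.4  39.8  23. ]
 [516.2 285.   23. ]]
brick [ 609.9 -166.6   64. ] edges [np.float64(107.0), np.float64(110.4), np.float64(109.1), np.float64(108.6)]
  rect ((610.5211181640625, -166.35577392578125), (110.4057388305664, 109.08695220947266), 78.59182739257812)
char [494.5 403.9  25. ] edges [np.float64(41.5), np.float64(49.5), np.float64(44.7), np.float64(50.7)]
  rect ((493.87646484375, 404.3169250488281), (50.600120544433594, 44.651187896728516), 59.00587463378906)
clamp [[ 492.5 -128.2   15. ]
 [ 358.7 -145.4   20. ]] [ 425.6 -136.8   17.5] 135.01062252905692 0.1275194766753297
brush [[506.3 157.6  10. ]
 [328.8 122.5  10. ]] [417.6 140.1  10. ] 180.9423177768209 0.1952085847206481
bottles amber,g,g,t [[ 477.5 -389.8   76. ]
 [ 481.8 -311.9   76. ]
 [ 402.3 -336.2   76. ]
 [ 407.1 -447.1   76. ]]
pliers [[ 573.7 -401.6    5. ]
 [ 575.5 -453.2    5. ]
 [ 739.4 -421.     5. ]]
side amber cap [[ 477.3 -397.9   76. ]] hood lip
[681.4 229.5 167.1] [698.5 225.5 170.2]
[682.2 347.4 239. ] [666.7 350.5 236.3]
[711.5  84.5 227.9] [703.9  86.4 226.2]
```

```bash
cat > plan.py <<'E'
import sys
from h import *
np.set_printoptions(precision=1,suppress=True)
def plan(pts,verbose=True):
    """pts: (x,y,z,psi_deg) : turn first, then shift in the turned tool axes (mm)"""
    o=get_obs();R=cv2.Rodrigues(np.array(o['tcp_rot'],float))[0];p=np.array(o['tool_pos'])
    print('now',p,'psi',np.degrees(np.arctan2(R[1,1],R[0,1])).round(1),'q6',o['joint_positions'][5].round(2),'w',round(float(o['gripper_width']),1),'t',o['t'],'F',np.array(o['contact_force']),'tilt',R[:,2])
    for x,y,z,psi in pts:
        cur=np.degrees(np.arctan2(R[1,1],R[0,1]));tw=(cur-psi+90)%180-90
        R=R@cv2.Rodrigues(np.array([0,0,np.radians(tw)]))[0]
        d=R.T@(np.array([x,y,z])-p);p=np.array([x,y,z])
        print('-> twist %.1f shift'%tw,d,'len %.0f'%np.linalg.norm(d))
if __name__=='__main__': plan([tuple(map(float,a.split(','))) for a in sys.argv[1:]])
E
python3 plan.py 230,400,200,-31 494,404,120,-31 494,404,6,-31
```

```text
now [168.4 497.  238.2] psi 71.3 q6 -0.22 w 88.0 t 0.1 F [-0.6 -0.4  0.4] tilt [-0. -0. -1.]
-> twist -77.7 shift [  51.4 -102.8   38.3] len 121
-> twist -0.0 shift [-139.5 -224.2   79.8] len 276
-> twist -0.0 shift [ -0.1  -0.  114. ] len 114
```

Candidates (full top view, 800-px scale):
- **Bottle:** amber with black cap at (579,334). Not green (543,332) or (557,369), turquoise (609,366), or the back amber bottle (30,75).
- **Board:** pale one at (320,272). Not the grey ones at (38,365) or (790,330).
- **Firebrick:** (475,273). Not the blocks further back at (620,105) and (550,42).
- **Brush:** (335,362), bristles at its near end. Not the stick at (105,335) or the orange tool at (150,190).
- **Clamp:** (462,360).
- **Charcoal:** (213,328). Not the lumps in the pan at (440,80).
- **Red pliers:** (590,260), to be left alone.

The crops c1 and c2 confirm these choices. I'll start with the charcoal.

>>> {"op": "play_rows", "data": {"motion": [[-0.03,-0.024,0.013,0,100],[-0.03,-0.024,0.013,0,100],[-0.03,-0.024,0.013,0,100],[0,0,0,-9.7,100],[0,0,0,-9.7,100]], "squeeze": 15}}

```text
t: 0.72
tool_pos: [230.8, 399.7, 199.4]
tcp_rot: [0.026, -3.141, 0.001]
contact_force: [-0.2, 0.1, 0.1]
gripper_width: 87.7
gripper_force: 0.0
```

>>> {"op": "play_rows", "data": {"motion": [[0,0,0,-9.7,100],[0,0,0,-9.7,100],[0,0,0,-9.7,100],[0,0,0,-9.7,100],[0,0,0,-9.7,100]]}}

```text
t: 1.35
tool_pos: [230.5, 400.0, 199.5]
tcp_rot: [1.315, -2.852, 0.0]
contact_force: [-0.4, 0.1, 0.2]
gripper_width: 88.0
gripper_force: 0.0
```

>>> {"op": "play_rows", "data": {"motion": [[0,0,0,-9.8,100],[-0.023,-0.037,0.013,0,100],[-0.023,-0.037,0.013,0,100],[-0.023,-0.037,0.013,0,100],[-0.023,-0.037,0.013,0,100]]}}

```text
t: 1.98
tool_pos: [406.2, 402.5, 146.9]
tcp_rot: [1.546, -2.734, -0.0]
contact_force: [0.3, -0.6, 0.0]
gripper_width: 87.9
gripper_force: 0.0
```

```bash
python3 plan.py 494,404,120,-31 494,404,6,-31
```

```text
now [406.2 402.5 146.9] psi 149.0 q6 -2.02 w 87.9 t 1.975 F [ 0.3 -0.6  0. ] tilt [-0. -0. -1.]
-> twist -0.0 shift [-46.5 -74.5  26.9] len 92
-> twist -0.0 shift [ -0.1  -0.  114. ] len 114
```

>>> {"op": "play_rows", "data": {"motion": [[-0.0235,-0.037,0.013,0,100],[-0.023,-0.0375,0.014,0,100],[0,0,0.04,0,100],[0,0,0.04,0,100],[0,0,0.024,0,100]]}}

```text
t: 2.6
tool_pos: [491.8, 403.5, 14.1]
tcp_rot: [1.544, -2.732, -0.0]
contact_force: [-0.1, 0.1, 0.4]
gripper_width: 88.2
gripper_force: 0.0
```

>>> {"op": "play_rows", "data": {"motion": [[0,0,0.009,0,100],[0,0,0,0,0],[0,0,0,0,0],[0,0,0,0,0],[0,0,0,0,0]]}}

```text
t: 3.22
tool_pos: [492.9, 404.2, 8.3]
tcp_rot: [-1.546, 2.734, -0.0]
contact_force: [-0.0, 0.6, -0.1]
gripper_width: 50.6
gripper_force: 0.1
```

>>> {"op": "play_rows", "data": {"motion": [[0,0,0,0,0],[0,0,0,0,0]]}}

```text
t: 3.48
tool_pos: [493.0, 404.2, 8.1]
tcp_rot: [-1.546, 2.734, -0.0]
contact_force: [-1.1, -0.9, 3.2]
gripper_width: 47.9
gripper_force: 14.8
```

```bash
python3 plan.py 494,404,160,-31 560,-166,160,11 610,-166,160,11 610,-166,72,11; python3 -c "
from h import *
a=read_camera('top')[190:250,95:180];b=read_camera('side')[110:180,180:265]
r=lambda x:cv2.resize(x,(390,330),interpolation=cv2.INTER_CUBIC)
cv2.imwrite('pics/g1.png',np.hstack([r(a),r(b)])[:,:,::-1])"
```

```text
now [493.  404.2   8.1] psi 149.0 q6 -2.1 w 47.9 t 3.475 F [-1.1 -0.9  3.2] tilt [ 0.  0. -1.]
-> twist -0.0 shift [  -0.4   -1.1 -151.9] len 152
-> twist -42.0 shift [572.1  44.   -0.1] len 574
-> twist 0.0 shift [  9.5 -49.1   0. ] len 50
-> twist -0.0 shift [ 0.   0.1 88. ] len 88
```

View pics/g1.png

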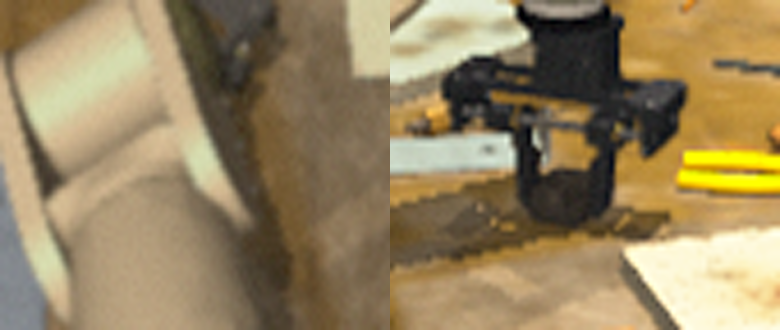

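>>> {"op": "play_rows", "data": {"motion": [[0,0,-0.02,0,0],[0,0,-0.05,0,0],[0,0,-0.05,0,0],[0,0,-0.04,0,0],[0,0,0,9.8,0]]}}

```text
t: 4.2
tool_pos: [493.7, 404.8, 172.6]
tcp_rot: [-1.299, 2.853, 0.001]
contact_force: [-0.5, 0.1, -1.5]
gripper_width: 47.8
gripper_force: 14.8
```

>>> {"op": "play_rows", "data": {"motion": [[0,0,0,9.8,0],[0,0,0,9.8,0],[0,0,0,9.8,0],[0,0,0,9.8,0],[0,0,0,10,0]]}}

```text
t: 4.82
tool_pos: [492.6, 404.2, 168.8]
tcp_rot: [0.01, 3.141, 0.001]
contact_force: [-0.3, 0.5, -0.2]
gripper_width: 48.1
gripper_force: 14.8
```

>>> {"op": "play_rows", "data": {"motion": [[0,-0.055,0,0,0],[0,-0.055,0,0,0],[0,-0.055,0,0,0],[0,-0.055,0,0,0],[0,-0.055,0,0,0]]}}

```text
t: 5.45
tool_pos: [492.4, 127.5, 168.8]
tcp_rot: [0.0, 3.14, 0.0]
contact_force: [0.4, 0.3, -1.0]
gripper_width: 48.1
gripper_force: 14.8
```

>>> {"op": "play_rows", "data": {"motion": [[0,-0.055,0,0,0],[0,-0.055,0,0,0],[0,-0.055,0,0,0],[0,-0.055,0,0,0],[0,-0.055,0,0,0]]}}

```text
t: 6.08
tool_pos: [492.3, -147.6, 168.8]
tcp_rot: [0.001, 3.14, -0.001]
contact_force: [1.1, 0.7, -0.9]
gripper_width: 47.8
gripper_force: 14.8
```

```bash
python3 plan.py 610,-166,160,90 610,-166,73,90
```

```text
now [ 492.3 -147.6  168.8] psi 90.0 q6 -2.09 w 47.8 t 6.075 F [ 1.1  0.7 -0.9] tilt [ 0. -0. -1.]
-> twist -0.0 shift [-117.7  -18.4    9. ] len 120
-> twist -0.0 shift [ 0.1  0.  87. ] len 87
```

>>> {"op": "play_rows", "data": {"motion": [[-0.04,-0.0064,0.003,0,0],[-0.04,-0.006,0.003,0,0],[-0.0377,-0.006,0.003,0,0],[0,0,0.035,0,0],[0,0,0.03,0,0]]}}

```text
t: 6.7
tool_pos: [610.3, -164.1, 93.4]
tcp_rot: [0.0, 3.141, 0.0]
contact_force: [1.1, 1.3, 0.4]
gripper_width: 47.9
gripper_force: 14.8
```

>>> {"op": "play_rows", "data": {"motion": [[0,0,0.015,0,0],[0,0,0.0065,0,0],[0,0,0,0,0],[0,0,0,0,0]]}}

```text
t: 7.2
tool_pos: [610.6, -164.5, 73.3]
tcp_rot: [0.001, 3.14, -0.001]
contact_force: [-0.1, -0.4, -1.0]
gripper_width: 47.8
gripper_force: 14.8
```

```bash
python3 plan.py 610,-166,73,90
```

```text
now [ 610.6 -164.5   73.3] psi 90.0 q6 -2.02 w 47.8 t 7.2 F [-0.1 -0.4 -1. ] tilt [ 0. -0. -1.]
-> twist -0.0 shift [ 0.6 -1.5  0.3] len 2
```

>>> {"op": "play_rows", "data": {"motion": [[0,0,0,0,100],[0,0,0,0,100],[0,0,0,0,100],[0,0,-0.03,0,100],[0,0,-0.06,0,100]]}}

```text
t: 7.82
tool_pos: [609.2, -163.9, 161.2]
tcp_rot: [-0.001, -3.137, -0.003]
contact_force: [0.6, 0.1, 0.3]
gripper_width: 88.0
gripper_force: 0.0
```

>>> {"op": "play_rows", "data": {"motion": [[0,0,0,-7.3,60],[0.05,0,0,0,60],[0.05,0,0,0,60],[0.05,0,0,0,60],[0.05,0,0,0,60]]}}

```text
t: 8.45
tool_pos: [410.3, -189.6, 162.4]
tcp_rot: [-0.2, 3.135, -0.001]
contact_force: [-0.2, -0.7, -0.5]
gripper_width: 53.0
gripper_force: 0.0
```

```bash
python3 plan.py 401,-140,60,97.3 401,-140,5,97.3
python3 -c "
from h import *
im=read_camera('top');cv2.imwrite('pics/raw_2.png',im[:,:,::-1]);im=im[140:265,200:340]
cv2.imwrite('pics/p2.png',cv2.resize(im,None,fx=4.8,fy=4.8,interpolation=cv2.INTER_CUBIC)[:,:,::-1])"
```

```text
now [ 410.3 -189.6  162.4] psi 97.3 q6 -2.39 w 53.0 t 8.45 F [-0.2 -0.7 -0.5] tilt [ 0. -0. -1.]
-> twist -0.0 shift [  2.9  50.5 102.3] len 114
-> twist 0.0 shift [ 0.  0. 55.] len 55
```

View pics/p2.png

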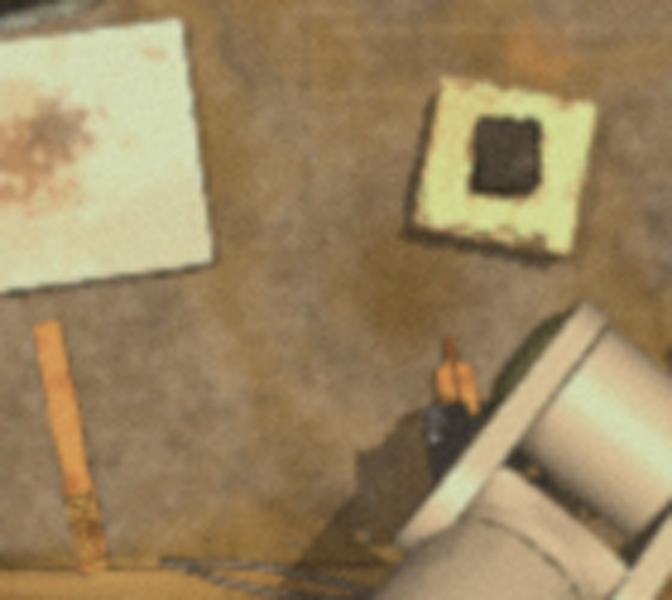

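>>> {"op": "play_rows", "data": {"motion": [[0.003,0.025,0.03,0,60],[0,0.0255,0.03,0,60],[0,0,0.042,0,60],[0,0,0.035,0,60],[0,0,0.015,0,60]]}}

```text
t: 9.12
tool_pos: [401.9, -139.5, 8.8]
tcp_rot: [0.199, -3.134, -0.002]
contact_force: [0.5, -1.0, 1.4]
gripper_width: 52.9
gripper_force: 0.0
```

>>> {"op": "play_rows", "data": {"motion": [[0,0,0.005,0,60],[0,0,0,0,0],[0,0,0,0,0],[0,0,0,0,0],[0,0,0,0,0]]}}

```text
t: 9.75
tool_pos: [402.8, -140.2, 5.8]
tcp_rot: [-0.199, 3.134, -0.001]
contact_force: [-0.5, 0.2, 6.5]
gripper_width: 28.2
gripper_force: 15.0
```

```bash
python3 plan.py
```

```text
now [ 402.8 -140.2    5.8] psi 97.3 q6 -2.31 w 28.2 t 9.75 F [-0.5  0.2  6.5] tilt [ 0. -0. -1.]
```

>>> {"op": "play_rows", "data": {"motion": [[0,0,-0.02,0,0],[0,0,-0.04,0,0],[0,0,-0.05,0,0],[0,0.05,0,0,0],[0,0.055,0,0,0]]}}

```text
t: 10.38
tool_pos: [388.9, -34.9, 115.7]
tcp_rot: [-0.196, 3.134, -0.001]
contact_force: [-0.1, 1.1, -0.6]
gripper_width: 28.2
gripper_force: 15.0
```

>>> {"op": "play_rows", "data": {"motion": [[0,0.055,0,0,0],[0,0.055,0,0,0],[0,0.055,0,0,0],[0,0.05,0,0,0],[-0.03,0,0,0,0]]}}

```text
t: 11.0
tool_pos: [390.0, 184.2, 115.3]
tcp_rot: [0.208, -3.134, -0.0]
contact_force: [0.9, -0.5, -0.6]
gripper_width: 28.2
gripper_force: 15.0
```

```bash
python3 plan.py 597.5,170.3,100,97.5 597.5,170.3,30,97.5
```

```text
now [390.  184.2 115.3] psi 97.6 q6 -1.54 w 28.2 t 11.0 F [ 0.9 -0.5 -0.6] tilt [-0.  0. -1.]
-> twist 0.1 shift [-203.9  -40.9   15.1] len 209
-> twist 0.0 shift [-0.1 -0.  70. ] len 70
```

>>> {"op": "play_rows", "data": {"motion": [[-0.05,-0.01,0.004,0,0],[-0.05,-0.01,0.004,0,0],[-0.05,-0.01,0.004,0,0],[-0.04,-0.01,0.003,0,0],[-0.014,-0.001,0,0,0]]}}

```text
t: 11.62
tool_pos: [600.6, 165.8, 99.3]
tcp_rot: [0.198, -3.135, 0.0]
contact_force: [-0.7, -0.6, -1.5]
gripper_width: 28.4
gripper_force: 15.0
```

>>> {"op": "play_rows", "data": {"motion": [[0,0,0.03,0,0],[0,0,0.02,0,0]]}}

```text
t: 11.88
tool_pos: [598.7, 166.4, 48.7]
tcp_rot: [0.199, -3.134, 0.0]
contact_force: [0.4, 0.7, -0.8]
gripper_width: 28.6
gripper_force: 15.0
```

```bash
python3 plan.py 597.5,170.3,29,97.5; python3 -c "
from h import *
im=read_camera('side');im=im[100:230,180:340]
cv2.imwrite('pics/p3.png',cv2.resize(im,None,fx=4,fy=4,interpolation=cv2.INTER_CUBIC)[:,:,::-1])"
```

```text
now [598.7 166.4  48.7] psi 97.3 q6 -1.61 w 28.6 t 11.875 F [ 0.4  0.7 -0.8] tilt [-0. -0. -1.]
-> twist -0.2 shift [ 0.6  4.1 19.7] len 20
```

View pics/p3.png

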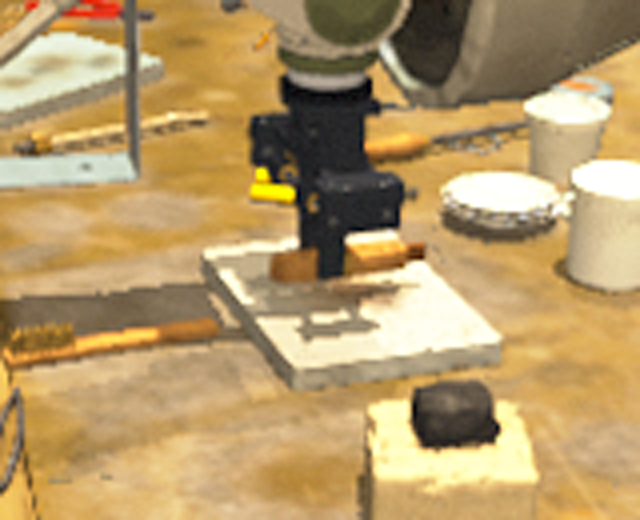

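>>> {"op": "play_rows", "data": {"motion": [[0,0.003,0.01,0,0],[0,0.0008,0.0085,0,0],[0,0,0,0,0],[0,0,0,0,55],[0,0,0,0,55]]}}

```text
t: 12.55
tool_pos: [599.1, 170.2, 32.3]
tcp_rot: [-0.199, 3.134, 0.0]
contact_force: [-0.5, 0.4, -0.0]
gripper_width: 46.1
gripper_force: 0.0
```

>>> {"op": "play_rows", "data": {"motion": [[0,0,0,0,55],[0,0,-0.03,0,55],[0,0,-0.05,0,55],[0.05,0,0,0,55],[0.05,0,0,-3.8,55]]}}

```text
t: 13.18
tool_pos: [498.4, 157.4, 112.2]
tcp_rot: [-0.305, 3.125, -0.0]
contact_force: [1.0, -0.0, 0.6]
gripper_width: 48.3
gripper_force: 0.0
```

>>> {"op": "play_rows", "data": {"motion": [[0.05,0,0,0,55],[0.04,0,0,0,55],[0,0,0,0,55]]}}

```text
t: 13.55
tool_pos: [409.5, 140.2, 112.1]
tcp_rot: [0.303, -3.127, 0.0]
contact_force: [0.9, -0.6, -0.4]
gripper_width: 48.2
gripper_force: 0.0
```

```bash
python3 plan.py 402.9,137.2,50,101.2 402.9,137.2,3,101.2
```

```text
now [409.5 140.2 112.1] psi 101.1 q6 -1.71 w 48.2 t 13.55 F [ 0.9 -0.6 -0.4] tilt [-0. -0. -1.]
-> twist -0.1 shift [ 7.  -1.6 62.1] len 62
-> twist -0.0 shift [-0. -0. 47.] len 47
```

>>> {"op": "play_rows", "data": {"motion": [[0.007,-0.0016,0.03,0,55],[0,0,0.045,0,55],[0,0,0.022,0,55],[0,0,0.0115,0,55],[0,0,0,0,0]]}}

```text
t: 14.18
tool_pos: [405.1, 137.4, 3.1]
tcp_rot: [0.303, -3.127, -0.0]
contact_force: [0.4, -0.3, -0.6]
gripper_width: 40.7
gripper_force: 0.0
```

>>> {"op": "play_rows", "data": {"motion": [[0,0,0,0,0],[0,0,0,0,0],[0,0,0,0,0],[0,0,0,0,0]]}}

```text
t: 14.68
tool_pos: [405.2, 137.4, 3.9]
tcp_rot: [-0.303, 3.125, -0.0]
contact_force: [-2.3, -0.5, 7.2]
gripper_width: 21.6
gripper_force: 15.0
```

```bash
python3 plan.py ; python3 -c "
from h import *
im=read_camera('side');cv2.imwrite('pics/raw_4.png',im[:,:,::-1]);im=im[130:230,170:330]
cv2.imwrite('pics/p4.png',cv2.resize(im,None,fx=5,fy=5,interpolation=cv2.INTER_CUBIC)[:,:,::-1])"
```

```text
now [405.2 137.4   3.9] psi 101.1 q6 -1.71 w 21.6 t 14.675 F [-2.3 -0.5  7.2] tilt [ 0.  0. -1.]
```

View pics/p4.png

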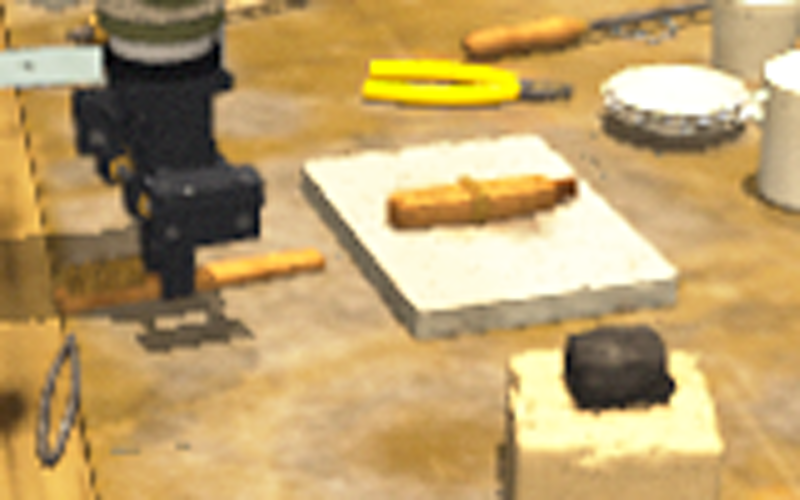

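>>> {"op": "play_rows", "data": {"motion": [[0,0,-0.02,0,0],[0,0,-0.04,0,0],[0,0,-0.04,3.6,0],[0,0.045,0,0,0],[0,0.045,0,0,0]]}}

```text
t: 15.35
tool_pos: [392.9, 227.6, 103.9]
tcp_rot: [-0.202, 3.134, 0.0]
contact_force: [0.1, -1.1, -0.8]
gripper_width: 21.7
gripper_force: 14.9
```

>>> {"op": "play_rows", "data": {"motion": [[-0.04,0.01,0,0,0],[-0.04,0.01,0,0,0],[-0.04,0,0,0,0],[-0.04,0,0,0,0],[0,0,0,0,0]]}}

```text
t: 15.98
tool_pos: [550.4, 267.1, 102.6]
tcp_rot: [-0.203, 3.135, -0.0]
contact_force: [0.1, -0.2, -1.2]
gripper_width: 21.7
gripper_force: 14.9
```

```bash
python3 plan.py 596.4,255.3,80,97.5 596.4,255.3,28,97.5
```

```text
now [550.4 267.1 102.6] psi 97.4 q6 -1.44 w 21.7 t 15.975 F [ 0.1 -0.2 -1.2] tilt [ 0. -0. -1.]
-> twist -0.1 shift [-44.1 -17.7  22.6] len 53
-> twist -0.0 shift [ 0.  0. 52.] len 52
```

>>> {"op": "play_rows", "data": {"motion": [[-0.015,-0.009,0.012,0,0],[-0.015,-0.0087,0.0106,0,0],[-0.014,0,0,0,0],[0,0,0.025,0,0],[0,0,0.015,0,0]]}}

```text
t: 16.6
tool_pos: [594.6, 254.7, 38.7]
tcp_rot: [0.204, -3.133, 0.001]
contact_force: [-0.5, 0.3, -0.7]
gripper_width: 21.5
gripper_force: 14.9
```

>>> {"op": "play_rows", "data": {"motion": [[0,0,0.0085,0,0],[0,0,0.003,0,0],[0,0,0,0,0]]}}

```text
t: 16.98
tool_pos: [595.1, 255.4, 29.5]
tcp_rot: [-0.205, 3.134, 0.0]
contact_force: [-0.3, -1.0, -0.5]
gripper_width: 21.5
gripper_force: 14.9
```

```bash
python3 plan.py 596.4,255.3,28,97.5
```

```text
now [595.1 255.4  29.5] psi 97.5 q6 -1.48 w 21.5 t 16.975 F [-0.3 -1.  -0.5] tilt [ 0.  0. -1.]
-> twist -0.0 shift [-1.3 -0.3  1.5] len 2
```

>>> {"op": "play_rows", "data": {"motion": [[0,0,0.0015,0,0],[0,0,0,0,55],[0,0,0,0,55],[0,0,0,0,55],[0,0,-0.03,0,55]]}}

```text
t: 17.6
tool_pos: [593.7, 255.1, 56.0]
tcp_rot: [0.204, -3.131, 0.001]
contact_force: [-0.1, 0.1, 0.7]
gripper_width: 48.5
gripper_force: 0.0
```

>>> {"op": "play_rows", "data": {"motion": [[0,0,-0.04,0,55],[0.04,0,0,0,75],[0.05,0,-0.02,0,75],[0.04,0,-0.03,0,75],[0,0,0,9.75,75]]}}

```text
t: 18.23
tool_pos: [464.9, 238.8, 150.1]
tcp_rot: [0.067, 3.138, 0.002]
contact_force: [0.2, 0.5, 0.0]
gripper_width: 66.1
gripper_force: 0.0
```

>>> {"op": "play_rows", "data": {"motion": [[0,0,0,9.75,75],[0,0,0,9.75,75],[0,0,0,9.75,75],[0,0,0,9.75,75],[0,0,0,9.75,75]]}}

```text
t: 18.85
tool_pos: [466.0, 238.5, 147.8]
tcp_rot: [1.361, 2.831, 0.0]
contact_force: [-0.1, 0.0, 0.2]
gripper_width: 65.9
gripper_force: 0.0
```

>>> {"op": "play_rows", "data": {"motion": [[0,0,0,9.75,75],[0,0,0,9.75,75],[0,0,0,9.75,75],[0,0,0,9.75,75],[0,0,0,0,75]]}}

```text
t: 19.48
tool_pos: [466.0, 238.5, 147.7]
tcp_rot: [2.22, 2.223, 0.0]
contact_force: [-0.1, 0.5, 0.9]
gripper_width: 66.1
gripper_force: 0.0
```

```bash
python3 plan.py 477,-391,150,0 477,-391,22,0; python3 -c "
from h import *
im=read_camera('top');cv2.imwrite('pics/raw_5.png',im[:,:,::-1]);im=im[135:235,155:275]
im2=read_camera('side');cv2.imwrite('pics/raw_5s.png',im2[:,:,::-1]);im2=im2[235:325,205:290]
r=lambda x,s:cv2.resize(x,s,interpolation=cv2.INTER_CUBIC)
cv2.imwrite('pics/p5.png',np.hstack([r(im,(480,400)),r(im2,(320,400))])[:,:,::-1])"
```

```text
now [466.  238.5 147.7] psi 0.1 q6 0.25 w 66.1 t 19.475 F [-0.1  0.5  0.9] tilt [ 0.  0. -1.]
-> twist 0.1 shift [-629.5   11.    -2.3] len 630
-> twist -0.0 shift [ -0.  -0. 128.] len 128
```

View pics/p5.png

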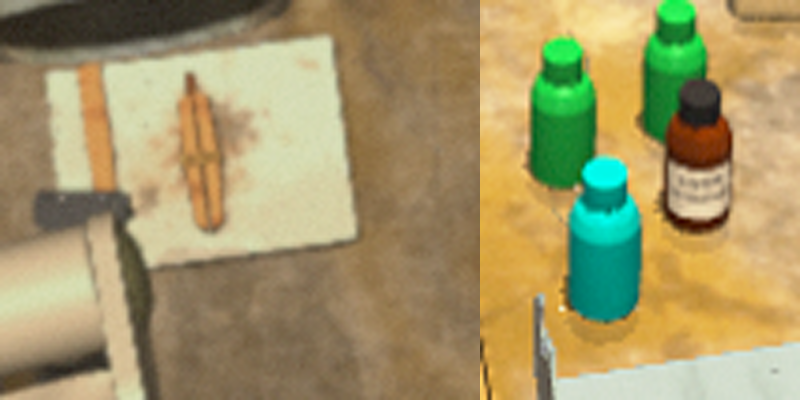

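```bash
python3 -c "
from h import *
print(w('side',[(263,254.4),(262.5,283.6)],[76,0]))
print(w('top',[(202,152.6),(206.8,192.1)],[38,43]).round(1))
print(px('side',[[477,-391,76],[477,-391,0]]))
print(px('top',[[477,-391,76]])*5-5*np.array([260,140]))"
```

```text
[[ 477.88007725 -388.80079222   76.        ]
 [ 477.34764121 -395.76246865    0.        ]]
[[690.1 182.1  38. ]
 [553.2 164.2  43. ]]
[[262.84287802 254.97007074]
 [261.89322211 282.39176738]]
[[571.80899831 364.68482347]]
```

>>> {"op": "play_rows", "data": {"motion": [[-0.055,0.001,0,0,75],[-0.055,0.001,0,0,75],[-0.055,0.001,0,0,75],[-0.055,0.001,0,0,75],[-0.055,0.001,0,0,75]]}}

```text
t: 20.2
tool_pos: [470.7, -38.3, 147.8]
tcp_rot: [2.218, 2.224, 0.0]
contact_force: [0.8, 0.1, -0.6]
gripper_width: 66.4
gripper_force: 0.0
```

>>> {"op": "play_rows", "data": {"motion": [[-0.055,0.001,0,0,75],[-0.055,0.001,0,0,75],[-0.055,0.001,0,0,75],[-0.055,0.001,0,0,75],[-0.055,0.001,0,0,75]]}}

```text
t: 20.82
tool_pos: [475.6, -313.4, 147.7]
tcp_rot: [2.219, 2.224, 0.0]
contact_force: [0.4, 0.1, -0.1]
gripper_width: 66.4
gripper_force: 0.0
```

```bash
python3 plan.py 477,-391,150,0 477,-391,22,0
```

```text
now [ 475.6 -313.4  147.7] psi 0.1 q6 -0.79 w 66.4 t 20.825 F [ 0.4  0.1 -0.1] tilt [ 0. -0. -1.]
-> twist 0.1 shift [-77.6   1.4  -2.2] len 78
-> twist -0.0 shift [  0.  -0. 128.] len 128
```

>>> {"op": "play_rows", "data": {"motion": [[-0.04,0.001,0,0,75],[-0.0376,0.001,0,0,75],[0,0,0,0,75],[0,0,0.04,0,75],[0,0,0.04,0,75]]}}

```text
t: 21.45
tool_pos: [477.9, -388.1, 66.9]
tcp_rot: [2.219, 2.224, 0.0]
contact_force: [-0.4, -0.3, -0.4]
gripper_width: 66.2
gripper_force: 0.0
```

```bash
python3 plan.py 477.5,-391,22,0; python3 -c "
from h import *
im2=read_camera('side')[200:320,190:350]
cv2.imwrite('pics/p6.png',cv2.resize(im2,None,fx=4,fy=4,interpolation=cv2.INTER_CUBIC)[:,:,::-1])"
```

```text
now [ 477.9 -388.1   66.9] psi 0.1 q6 -0.87 w 66.2 t 21.45 F [-0.4 -0.3 -0.4] tilt [ 0. -0. -1.]
-> twist 0.1 shift [-2.9 -0.5 44.9] len 45
```

View pics/p6.png

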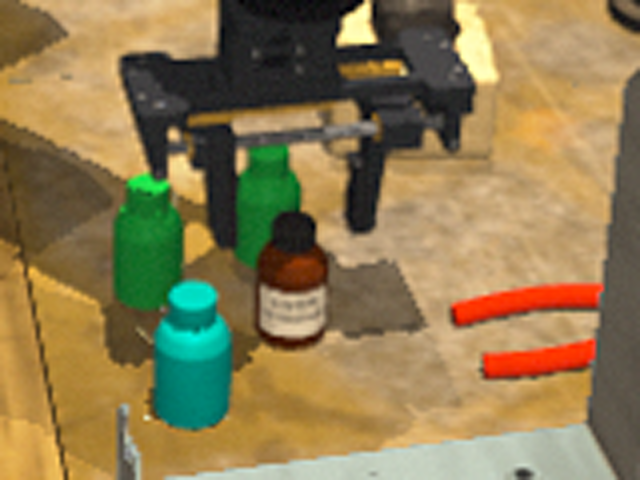

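>>> {"op": "play_rows", "data": {"motion": [[-0.003,0,0.015,0,75],[0,0,0.015,0,75],[0,0,0.012,0,75],[0,0,0,0,75]]}}

```text
t: 22.0
tool_pos: [477.6, -391.8, 25.1]
tcp_rot: [-2.221, -2.22, -0.0]
contact_force: [-0.0, 0.0, -0.2]
gripper_width: 66.1
gripper_force: 0.0
```

>>> {"op": "play_rows", "data": {"motion": [[0,0,0,0,60],[0,0,0,0,55],[0,0,0,0,50],[0,0,0,0,30],[0,0,0,0,30]], "squeeze": 12}}

```text
t: 22.62
tool_pos: [477.9, -392.2, 25.9]
tcp_rot: [2.222, 2.221, -0.0]
contact_force: [-0.0, -0.6, 2.7]
gripper_width: 41.5
gripper_force: 12.0
```

```bash
python3 plan.py; python3 -c "
from h import *
im2=read_camera('side')[200:320,190:350]
cv2.imwrite('pics/p7.png',cv2.resize(im2,None,fx=4,fy=4,interpolation=cv2.INTER_CUBIC)[:,:,::-1])"
```

```text
now [ 477.9 -392.2   25.9] psi -0.0 q6 -0.88 w 41.5 t 22.625 F [-0.  -0.6  2.7] tilt [ 0. -0. -1.]
```

View pics/p7.png

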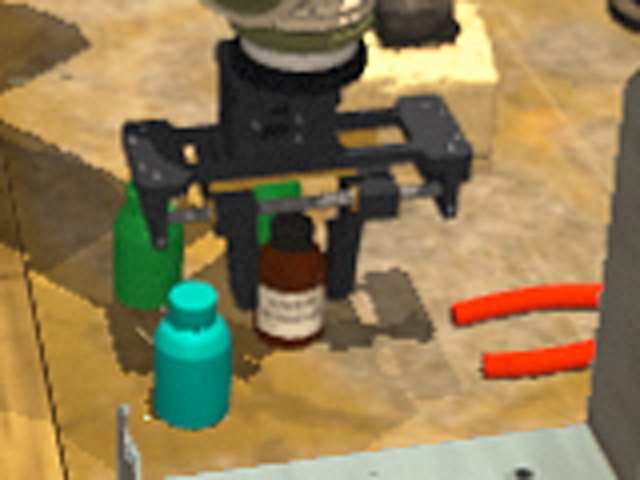

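>>> {"op": "play_rows", "data": {"motion": [[0,0,-0.015,0,30],[0,0,-0.03,0,30],[0,0,-0.04,0,30],[0,0,-0.04,0,30],[0,0,-0.015,0,30]]}}

```text
t: 23.3
tool_pos: [478.2, -392.6, 168.5]
tcp_rot: [2.219, 2.218, -0.001]
contact_force: [-0.3, -0.6, -0.9]
gripper_width: 41.9
gripper_force: 12.0
```

>>> {"op": "play_rows", "data": {"motion": [[0.03,0,0,0,30],[0.045,0,0,0,30],[0.05,0,0,0,30],[0.05,0,0,0,30],[0.05,0,0,0,30]]}}

```text
t: 23.92
tool_pos: [477.2, -165.3, 165.0]
tcp_rot: [-2.221, -2.22, 0.0]
contact_force: [1.0, -0.3, 0.2]
gripper_width: 41.8
gripper_force: 12.0
```

>>> {"op": "play_rows", "data": {"motion": [[0.05,0,0,0,30],[0.05,0,0,0,30],[0.05,0,0,0,30],[0.04,0,0,0,30],[0.03,0,0,0,30]]}}

```text
t: 24.55
tool_pos: [477.3, 54.6, 165.1]
tcp_rot: [-2.22, -2.221, 0.001]
contact_force: [0.4, -0.6, -1.0]
gripper_width: 41.9
gripper_force: 12.0
```

>>> {"op": "play_rows", "data": {"motion": [[0.02,0,0,0,30],[0.016,0,0,0,30],[0,0,0,-9.75,30],[0,0,0,-9.75,30],[0,0,0,-9.75,30]]}}

```text
t: 25.18
tool_pos: [477.8, 88.9, 165.2]
tcp_rot: [-1.582, -2.714, 0.001]
contact_force: [0.2, -0.7, -0.2]
gripper_width: 41.6
gripper_force: 12.0
```

>>> {"op": "play_rows", "data": {"motion": [[0,0,0,-9.75,30],[0,0,0,-9.75,30],[0,0,0,-9.75,30],[0,0,0,-9.75,30],[0,0,0,-9.75,30]]}}

```text
t: 25.8
tool_pos: [477.8, 88.8, 165.2]
tcp_rot: [-0.321, -3.124, 0.0]
contact_force: [0.5, -0.5, -1.3]
gripper_width: 41.8
gripper_force: 12.0
```

>>> {"op": "play_rows", "data": {"motion": [[0,0,0,-9.75,30],[0,0,0,-9.75,30],[0,0,0,0,30]]}}

```text
t: 26.18
tool_pos: [477.8, 88.8, 165.3]
tcp_rot: [0.202, -3.134, -0.0]
contact_force: [-0.5, 0.0, -0.4]
gripper_width: 41.7
gripper_force: 12.0
```

```bash
python3 plan.py 632,89,110,97.5 632,89,50,97.5
```

```text
now [477.8  88.8 165.3] psi 97.4 q6 -1.76 w 41.7 t 26.175 F [-0.5  0.  -0.4] tilt [-0.  0. -1.]
-> twist -0.1 shift [-152.9  -20.    55.2] len 164
-> twist -0.0 shift [-0. -0. 60.] len 60
```

>>> {"op": "play_rows", "data": {"motion": [[-0.03,-0.004,0.01,0,30],[-0.04,-0.005,0.015,0,30],[-0.04,-0.005,0.015,0,30],[-0.025,-0.0035,0.015,0,30],[-0.014,-0.002,0,0,30]]}}

```text
t: 26.8
tool_pos: [628.5, 88.8, 108.5]
tcp_rot: [0.197, -3.132, -0.0]
contact_force: [0.3, 0.5, -0.9]
gripper_width: 41.5
gripper_force: 12.0
```

>>> {"op": "play_rows", "data": {"motion": [[0,0,0.02,0,30],[0,0,0.02,0,30],[0,0,0.012,0,30],[0,0,0,0,30]]}}

```text
t: 27.3
tool_pos: [627.8, 88.9, 57.9]
tcp_rot: [0.202, -3.134, -0.0]
contact_force: [0.3, 0.3, -0.7]
gripper_width: 41.5
gripper_force: 12.0
```

```bash
python3 plan.py 629,89,49.5,97.5
```

```text
now [627.8  88.9  57.9] psi 97.4 q6 -1.74 w 41.5 t 27.3 F [ 0.3  0.3 -0.7] tilt [-0.  0. -1.]
-> twist -0.1 shift [-1.2 -0.1  8.4] len 8
```

>>> {"op": "play_rows", "data": {"motion": [[0,0,0.005,0,30],[0,0,0.0025,0,30],[0,0,0.001,0,30],[0,0,0,0,30]]}}

```text
t: 27.8
tool_pos: [628.3, 89.0, 50.2]
tcp_rot: [-0.205, 3.135, -0.0]
contact_force: [0.1, 0.4, 0.1]
gripper_width: 41.8
gripper_force: 12.0
```

```bash
python3 plan.py
```

```text
now [628.3  89.   50.2] psi 97.5 q6 -1.74 w 41.8 t 27.8 F [0.1 0.4 0.1] tilt [ 0. -0. -1.]
```

>>> {"op": "play_rows", "data": {"motion": [[0,0,0.0012,0,30],[0,0,0,0,50],[0,0,0,0,60],[0,0,0,0,70],[0,0,0,0,70]]}}

```text
t: 28.42
tool_pos: [628.2, 89.0, 48.9]
tcp_rot: [-0.205, 3.135, -0.0]
contact_force: [-0.2, -0.8, -0.1]
gripper_width: 61.8
gripper_force: 0.0
```

>>> {"op": "play_rows", "data": {"motion": [[0,0,-0.015,0,70],[0,0,-0.025,0,70],[0,0,-0.03,0,70],[0,0,-0.03,0,70],[0.03,0,-0.01,0,70]]}}

```text
t: 29.05
tool_pos: [599.6, 84.9, 161.7]
tcp_rot: [-0.205, 3.13, -0.001]
contact_force: [-0.6, 0.7, 0.6]
gripper_width: 61.4
gripper_force: 0.0
```

>>> {"op": "play_rows", "data": {"motion": [[0.05,0,0,0,70],[0.05,0,0,0,70],[0.05,0,0,0,70],[0.05,0,0,0,70],[0.04,0,0,0,70]]}}

```text
t: 29.68
tool_pos: [359.0, 53.8, 159.7]
tcp_rot: [-0.205, 3.133, -0.001]
contact_force: [-0.1, 0.7, 1.1]
gripper_width: 61.3
gripper_force: 0.0
```

>>> {"op": "play_rows", "data": {"motion": [[0,0,0,0,70],[0,0,0,0,70]]}}

```text
t: 29.92
tool_pos: [361.5, 53.7, 159.8]
tcp_rot: [-0.204, 3.133, -0.001]
contact_force: [1.1, -0.0, -0.3]
gripper_width: 61.9
gripper_force: 0.0
```

```bash
python3 -c "
from h import *
im=read_camera('top');cv2.imwrite('pics/raw_8.png',im[:,:,::-1]);im=im[135:205,160:330]
im2=read_camera('side');im2=im2[130:250,200:340]
r=lambda x,s:cv2.resize(x,s,interpolation=cv2.INTER_CUBIC)
cv2.imwrite('pics/p8.png',np.vstack([r(im,(680,280)),cv2.copyMakeBorder(r(im2,(350,300)),0,0,0,330,0)])[:,:,::-1])"
```

```text
(no output)
```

View pics/p8.png

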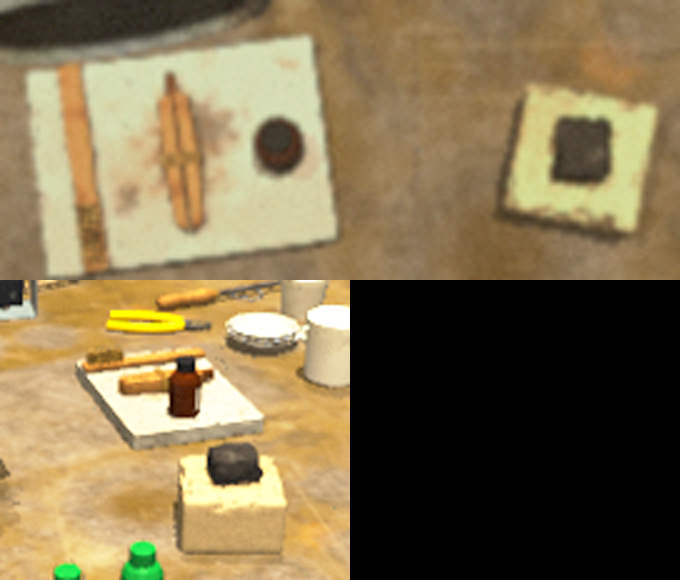

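```bash
python3 -c "
from h import *
np.set_printoptions(precision=1,suppress=True)
t=lambda *p:np.array(p)/4.+[160,135]-.4
B=w('top',t((28,73),(311,37),(337,241),(46,277)),23).mean(0)[:2]
ex=np.array([np.cos(.1305),np.sin(.1305)]);ey=np.array([-ex[1],ex[0]])
f=lambda P:np.array([(P-B)@ex,(P-B)@ey])
br=w('top',t((70,64),(95,272)),33)[:,:2];cl=w('top',t((169,73),(189,230)),[38,43])[:,:2]
bo=w('top',t((279,139)),99)[0,:2]
print(B,'brush',f(br.mean(0)),np.linalg.norm(br[0]-br[1]),'clamp',f(cl.mean(0)),'bottle',f(bo))
for s in(br,cl):d=s[0]-s[1];print(np.arctan2(d[1],d[0])-.1305)
print('char-brick',w('top',t((583,149)),99)-w('top',t((528,86),(657,107),(634,235),(505,210)),64).mean(0))
"
```

```text
[619.4 173.6] brush [ 0.2 83.2] 180.93826501062978 clamp [ 1.8 -0.5] bottle [ -9.7 -88. ]
0.000514133778446807
0.004670792231731891
char-brick [[ 3.   1.6 35. ]]
```

```bash
python3 -c "
from h import *
im=cv2.imread('pics/raw_8.png')
c=im[160:182,218:242].astype(int)
print(c.max(2))
for P in ([628.3,89,99],[621,88,99]):print(px('top',[P])-[218,160])
m=c[:,:,2]<150
ys,xs=np.nonzero(m);print('blob',xs.min(),xs.max(),ys.min(),ys.max(),xs.mean(),ys.mean())
th=np.linspace(0,6.28,60)
for x in(628,621):
  Q=np.vstack([np.c_[x+21*np.cos(th),89+21*np.sin(th),0*th+z] for z in(23,75)]);q=px('top',Q)-[218,160];print(x,q.min(0),q.max(0))"
```

```text
[[220 218 215 213 220 219 219 220 220 220 220 222 221 219 219 220 220 220
  221 221 220 202 147 131]
 [221 219 215 217 218 222 218 221 221 221 220 219 218 220 221 221 222 220
  220 221 222 203 139 132]
 [210 215 214 211 214 220 219 219 222 221 223 222 221 220 220 222 218 221
  218 222 219 199 142 131]
 [208 214 216 215 218 219 223 220 220 208 203 200 199 212 223 221 223 220
  221 219 218 189 148 133]
 [206 214 213 216 215 217 223 212 190 157 146 132 137 168 192 213 219 222
  219 221 222 203 158 134]
 [211 217 216 216 216 220 207 176 129  93  88  81  86 104 129 164 197 220
  222 222 221 212 179 140]
 [210 215 213 221 219 210 174 119  83  64  65  65  69  69  84 108 149 209
  221 221 222 221 197 153]
 [205 213 214 218 214 197 138  88  67  67  68  63  68  64  74  79 118 186
  217 221 221 218 206 147]
 [192 208 214 218 210 171 117  70  65  65  63  65  64  65  70  82  93 150
  203 220 215 223 202 142]
 [190 201 215 217 204 147  98  70  63  65  64  68  68  62  63  80  84 126
  200 216 211 220 206 141]
 [207 211 215 219 206 142  91  69  69  69  65  68  64  65  63  79  79 115
  192 214 215 21
[... 639 characters left out ...]
203 171 146 122  99  86  66  64  75  92 141 191 209
  213 210 207 210 218 201]
 [212 216 217 220 217 214 186 172 167 152 128 109 110 133 152 189 207 210
  210 209 213 215 216 202]
 [218 214 216 218 217 215 211 212 201 182 171 170 174 197 205 207 211 209
  210 209 214 214 217 200]
 [219 214 213 214 218 213 216 221 220 216 206 202 208 218 218 215 215 213
  214 216 214 211 217 207]
 [217 216 215 217 216 214 218 218 217 216 214 217 215 214 217 215 213 217
  217 211 213 210 215 210]]
[[10.15520254  7.24026925]]
[[10.45668439  9.4309979 ]]
blob 5 23 0 18 12.132530120481928 10.524096385542169
628 [4.27496972 2.34743706] [17.54943928 17.11600027]
621 [4.26898972 4.41378903] [17.55022898 19.1330606 ]
```

```bash
python3 -c "
from rig import *
print(hand_in())"
```

```text
the job is handed in; nothing more can be done
None
```

The job is handed in at about 30 s of the 106 s, but `hand_in()` gave no verdict: the last pictures put the clamp, brush, bottle and charcoal within tolerance, the tightest being the upright bottle, about 9 mm off the centre line (limit 15 mm), and the arm stayed well away from the red pliers.

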